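# Stand the tipped containers up in the bench lane

## Task

The spray can and the oil bottle have fallen over in the grey tray of consumables. Stand both upright on their bases, one in each gap of the row and roughly in line with the three squat containers, lowering each until it rests on the tray before letting go rather than dropping it. Leave those three containers and everything else on the bench where they are.

Things in the scene. Friction and masses are not known exactly. Their poses are not given: they have to be found in the camera images.
- lane: Fixed grey sheet-metal tray, inside 620 by 150 mm; floor 4 mm thick, rims 10 mm above the bench. Origin: centre of underside, on the bench; y along the lane, x across, z up. Three squat containers stand on the centre line near y = -260, 0, 260 mm (order varies). Each of the two 200 mm gaps between them holds one tipped item lying along the lane.
- gap_pos (a point): Point on the tray's floor (4 mm above the bench) in the middle of the gap on the lane's +y side, on the centre line.
- gap_neg (a point): The same for the gap on the lane's -y side.
- spray_can: Metal spray can with blue band and white cap, lying in one of the gaps (which varies), free to roll. 124 mm long; body 44 mm in diameter up to 92 mm from the base, then cap 36 mm in diameter. 0.12 to 0.24 kg. Origin on its axis, 62 mm from the base; x points from base to cap. The axis lies 26 mm above the bench; once upright on the tray the origin is 66 mm above the bench.
- oil_bottle: Grey plastic oil bottle with pale band and black spout, lying in the other gap, free to roll. 124 mm long; body 44 mm in diameter up to 80 mm from the base, then shoulder and spout 20 mm in diameter. 0.11 to 0.22 kg. Origin on its axis, 62 mm from the base; x points from base to spout. Heights as for the spray can.
- grease_tin: Round metal tin with a green band, 62 mm in diameter, 54 mm tall, standing in the lane as a neighbour. Origin at the centre of its underside, z up.
- clip_jar: Amber jar with a black lid, 58 mm in diameter, 58 mm tall, standing in the lane as a neighbour. Origin at the centre of its underside, z up.
- bulb_carton: Cardboard carton with a red band, 52 by 56 mm, 58 mm tall, standing in the lane as a neighbour. Origin at the centre of its underside, z up.
- tape_roll: Roll of masking tape lying flat on the bench, 104 mm in diameter, 30 mm tall. Origin under its centre.
- screwdriver: Screwdriver lying on the bench beyond the tray, about 200 mm long.
- pliers: Red-handled pliers lying on the bench between robot and tray, about 160 mm long, 12 mm thick.
- wire_brush: Wooden wire brush lying bristles down beyond the tray, 200 mm long, 32 mm wide, 47 mm tall.

How it is judged (in metres and radians):
On the way, in this order (a step that is already met when the one before it is completed fails the run):
1. one of the two items stands upright on the tray's floor while the fingers still hold it ((((angle between spray_can's own x axis and vertical below 0.15 rad and z of spray_can in the frame of lane between 0.06 and 0.07 m) and contact force between spray_can and lane above 0.3 N and contact force between the fingers and spray_can above 0.5 N) or ((angle between oil_bottle's own x axis and vertical below 0.15 rad and z of oil_bottle in the frame of lane between 0.06 and 0.07 m) and contact force between oil_bottle and lane above 0.3 N and contact force between the fingers and oil_bottle above 0.5 N))), for 0.1 s.
2. the other one is likewise set upright on the tray in the fingers, with the first still standing (((((angle between spray_can's own x axis and vertical below 0.15 rad and z of spray_can in the frame of lane between 0.06 and 0.07 m) and contact force between spray_can and lane above 0.3 N and contact force between the fingers and spray_can above 0.5 N) and (angle between oil_bottle's own x axis and vertical below 0.06 rad and z of oil_bottle in the frame of lane between 0.06 and 0.07 m)) or (((angle between oil_bottle's own x axis and vertical below 0.15 rad and z of oil_bottle in the frame of lane between 0.06 and 0.07 m) and contact force between oil_bottle and lane above 0.3 N and contact force between the fingers and oil_bottle above 0.5 N) and (angle between spray_can's own x axis and vertical below 0.06 rad and z of spray_can in the frame of lane between 0.06 and 0.07 m)))), for 0.1 s.
At the end, for the whole second after the job is handed in: Spray can and oil bottle stand at rest on the tray floor (within 0.06 rad of vertical), one in each gap: within 35 mm of the centre line and 80 mm of the gap's middle along the lane. The three squat containers stand within 20 mm, and the tools and tape lie within 30 mm, of where they were (angle between each of spray_can, oil_bottle's own x axis and vertical below 0.06 rad and z of spray_can in the frame of lane between 0.06 and 0.07 m and linear speed of each of spray_can, oil_bottle below 0.02 m/s and angular speed of each of spray_can, oil_bottle below 0.2 rad/s and z of oil_bottle in the frame of lane between 0.06 and 0.07 m and (((x of spray_can in the frame of lane between -0.035 and 0.035 m and y of spray_can in the frame of lane between 0.05 and 0.21 m) and (x of oil_bottle in the frame of lane between -0.035 and 0.035 m and y of oil_bottle in the frame of lane between -0.21 and -0.05 m)) or ((x of spray_can in the frame of lane between -0.035 and 0.035 m and y of spray_can in the frame of lane between -0.21 and -0.05 m) and (x of oil_bottle in the frame of lane between -0.035 and 0.035 m and y of oil_bottle in the frame of lane between 0.05 and 0.21 m))) and distance of each of grease_tin, clip_jar, bulb_carton from where it was at the start of the episode below 0.02 m and angle between each of grease_tin, clip_jar, bulb_carton's own z axis and vertical below 0.1 rad and distance of each of tape_roll, screwdriver, pliers, wire_brush from where it was at the start of the episode below 0.03 m); the robot touches nothing.
It fails at once if a squat neighbour is knocked over or shoved more than 25 mm (distance of any of grease_tin, clip_jar, bulb_carton from where it was at the start of the episode above 0.025 m or angle between any of grease_tin, clip_jar, bulb_carton's own z axis and vertical above 0.5 rad).
It fails at once if the tape, screwdriver, pliers or brush is moved more than 40 mm (distance of any of tape_roll, screwdriver, pliers, wire_brush from where it was at the start of the episode above 0.04 m).
It also fails if it takes over 64 s, if anything falls off the work surface, if the arm or the gripper's body presses on something with over 40 N, if the wrist force passes 120 N, or if a joint passes its speed limit or range.

## Robot

A 6-joint arm with a two-finger parallel gripper is mounted at the origin on the work surface. World frame = base frame: x ahead of the robot, y to its left, z up, the work surface at z = 0. Lengths are in mm, angles in rad, forces in N, time in s.
With the tool pointing down it reaches from about 275 to 750 mm from the base axis. Payload 10.2 kg.
Tool frame: the origin (TCP) lies between the finger pads; the fingertips stand 11 mm ahead of it and the grasp point (between the pads) lies 8 mm behind it (ctrl.tip_extent is the distance from the TCP to the fingertips, in mm); z points along the fingers, y is the direction in which the jaws open and shut (so a half turn about z gives the same grasp; the last joint's range is limited). The gripper opens to 85 mm and grips with 20 to 120 N. Pads are 22 mm wide; open, the fingers measure 114 mm over their backs; the gripper's body (76 mm by 85 mm) begins 54 mm behind the grasp point. The pads swing forward as they close: fully open they stand 13 mm farther back than shut.
Start: joints at [1.041, 0.313, 1.498, -0, 1.331, -0.223], TCP at [158.568, 500.487, 242.294] pointing down, gripper open.
Joint ranges: [-2.94, 2.94], [-0.97, 2.17], [0.19, 2.56], [-1.23, 4.37], [0.02, 3.11], [-2.88, 2.88]. Speed limits (rad/s): [2.39, 2.39, 3.01, 3.14, 3.14, 3.14].

## Interface

Orientations are given as a unit quaternion [w, x, y, z].
In Python, from rig import ctrl gives the robot as it stands.
- The arm moves only by the tool apply_moves, never from a script. Its argument "commands" is a list of rows, each a list of 5 numbers: the finger opening in cm, from 0 to 8.54, then the shift along the tool's x, y, z in cm, then the turn about the tool's z in rad. In form: [[jaw, dx, dy, dz, roll], ...]. A call has 1 to 12 rows; each row shifts and turns the commanded pose from where the row before left it, along the tool's axes as they then stand; what a row does not reach is not made up. A row lasts 1/12 s, in which the tool goes at most 41.7 mm and 7.16 degrees, less where a joint would pass 70% of its speed; a pose out of reach is approached as far as the arm can. A call with a gripper value outside its range is refused whole. The fingers move at their own pace and stop on an object; "squeeze" is the grip in N (left out, the last holds). Time passes only in rows, so rows that do not move let the fingers close. It gives the time, the measured TCP pose, the force and the opening at its end, in the units of the state.
- ctrl.sense(): the state, without advancing time (a new reading comes with each control period).
- ctrl.capture(name): name is "scene" or "top" or "wrist"; returns the picture (480x640x3 uint8, red, green, blue); there is no depth.
- ctrl.camera_info(name): a dict with "fov_y" (degrees; the focal length in pixels is half the picture's height over the tangent of half this angle, whatever the lens; pixels are square), "cx", "cy" (the principal point, pixels), "camera_from_world" (4x4, takes a point from world to camera coordinates). Camera axes: x right, y down, z forward; pixel columns grow to the right and rows downward; lengths in mm; the calibration is good to about 2 mm. A picture is of the moment at which its call begins: read the wrist's pose just before it. camera_info takes no time and is no camera call; for the wrist camera it gives the pose at the moment of the call.
- ctrl.finish_job(): hands the job in, once; it reports no verdict.
The state is a dict: "time_s": time; "joints": joint angles; "dq": joint speeds; "tau": joint torques, N m; "eef_pos": TCP position; "ee_rot": TCP orientation; "force": force on the tool from outside, world axes, zero at the start; "wrist_torque": the same for the moment, N m; "grip_width": opening from 0.0 (shut) to 1.0 (fully open).
Only numpy, scipy, OpenCV 4.12 (cv2) and the standard library are available. Lean on these libraries where they do the work, as an engineer would, in place of code of your own. Each camera call takes 0.05 s, during which the arm holds its last target.

## Working session

There is one attempt and no reset: what is moved stays moved. The work goes in short steps, Python scripts to look and compute and a tool call to move; the robot and the scene stay as the last step left them, time stands still between calls to the robot, and variables do not carry over. Pictures are saved under pics/ and viewed, and the job is handed in when it is done.

Besides the shell and the picture viewer there is one more tool, called after "Emit:" as name([rows], argument=value, ...), one row to a line, values as JSON. apply_moves: Moves the arm, as the interface text tells. Its arguments: {"type":"object","properties":{"commands":{"type":"array"},"squeeze":{"type":"number"}},"required":["commands"]}

```bash
ls; mkdir -p pics; python3 - <<'E'
from rig import ctrl
import cv2,numpy as np
np.set_printoptions(precision=4,suppress=True)
s=ctrl.sense();print(s, ctrl.tip_extent)
for n in ["scene","top"]:
    im=ctrl.capture(n);cv2.imwrite(f"pics/{n}0.png",im[:,:,::-1]);i=ctrl.camera_info(n);print(n,i)
E
```

```text
pics
{'time_s': 0.0, 'joints': array([ 1.0406,  0.3135,  1.4984, -0.    ,  1.331 , -0.2234]), 'dq': array([ 0.0004,  0.0028,  0.0004, -0.0005,  0.0011,  0.0007]), 'tau': array([  0.0005, -41.2258, -25.9745,  -0.0001,   0.0041,  -0.    ]), 'eef_pos': array([158.4406, 500.2658, 241.7386]), 'ee_rot': array([-0.0002,  0.1528,  0.9883, -0.0006]), 'force': array([-0.0843,  0.3305,  0.4646]), 'wrist_torque': array([ 0.0157, -0.0214,  0.0013]), 'grip_width': 1.000171190835233} 11.0
scene {'fov_y': 55.84955921118043, 'cx': 318.4936078284693, 'cy': 237.15845165178322, 'camera_from_world': array([[   0.2051,    0.9787,    0.0032, -118.7686],
       [   0.6982,   -0.144 ,   -0.7013, -310.4824],
       [  -0.6859,    0.1461,   -0.7128, 1296.1125],
       [   0.    ,    0.    ,    0.    ,    1.    ]])}
top {'fov_y': 49.16707279684543, 'cx': 324.52087058052587, 'cy': 229.72417511514544, 'camera_from_world': array([[ -0.0269,  -0.9995,   0.0146,  22.1365],
       [ -0.9842,   0.024 ,  -0.1754, 511.0694],
       [  0.175 ,  -0.0191,  -0.9844, 984.0864],
       [  0.    ,   0.    ,   0.    ,   1.    ]])}
```

View pics/scene0.png

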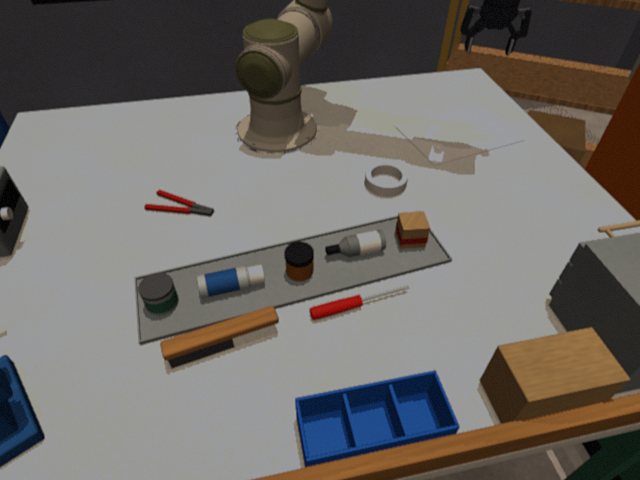

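View pics/top0.png

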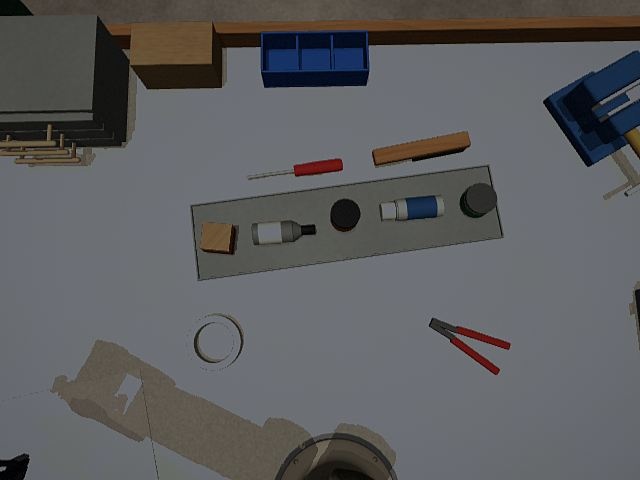

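The scene shows the oil bottle in the left (+y) gap of the top view: base near (253,233), spout tip near (315,229). The can is in the −y gap: base near (443,207), cap end near (381,212). Next I'll measure the tray frame and both item axes.

```bash
cat > h.py <<'E'
import numpy as np,cv2
from rig import ctrl
np.set_printoptions(precision=3,suppress=True)
def ray(n,uv,z,info=None):
    i=info or ctrl.camera_info(n); T=i["camera_from_world"];f=240/np.tan(np.radians(i["fov_y"]/2))
    d=np.array([(uv[0]-i["cx"])/f,(uv[1]-i["cy"])/f,1.]);R=T[:3,:3];c=-R.T@T[:3,3];w=R.T@d
    return c+w*(z-c[2])/w[2]
def proj(n,p,info=None):
    i=info or ctrl.camera_info(n); T=i["camera_from_world"];f=240/np.tan(np.radians(i["fov_y"]/2))
    q=T[:3,:3]@np.asarray(p)+T[:3,3];return np.array([i["cx"]+f*q[0]/q[2],i["cy"]+f*q[1]/q[2]])
E
python3 - <<'E'
from h import *
im=cv2.imread("pics/top0.png");sc=cv2.imread("pics/scene0.png")
c=[ray("top",p,10) for p in [(191,206),(489,166),(503,237),(199,279)]]
print(np.array(c)); c2=[ray("scene",p,10) for p in [(137,276),(139,340),(450,260),(420,218)]];print(np.array(c2))
ctr=sum(c)/4; ly=(c[0]+c[3]-c[1]-c[2])/2;print(ctr,np.linalg.norm(ly),np.linalg.norm((c[0]+c[1]-c[2]-c[3])/2));ly/=np.linalg.norm(ly);lx=np.array([ly[1],-ly[0],0]);print("ly",ly,"lx",lx)
for n,p in dict(b_base=(253,233),b_tip=(316,229),c_base=(444,207),c_tip=(380,212)).items():
    for k in (26,): q=ray("top",p,k);print(n,q,"lane",(q-ctr)@lx,(q-ctr)@ly)
for n,p in dict(b_base=(384,240),b_tip=(326,250.5),c_base=(199,283),c_tip=(263,273)).items():
    q=ray("scene",p,26);print(n,q,"lane",(q-ctr)@lx,(q-ctr)@ly)
cv2.imwrite("pics/z1.png",cv2.resize(im[160:285,185:510],None,fx=2.4,fy=2.4,interpolation=cv2.INTER_CUBIC))
cv2.imwrite("pics/z2.png",cv2.resize(sc[205:345,130:455],None,fx=2.4,fy=2.4,interpolation=cv2.INTER_CUBIC))
E
```

```text
[[ 573.413  279.106   10.   ]
 [ 644.211 -338.051   10.   ]
 [ 493.822 -354.341   10.   ]
 [ 424.246  260.65    10.   ]]
[[ 493.034 -350.399   10.   ]
 [ 644.756 -336.784   10.   ]
 [ 579.144  276.559   10.   ]
 [ 446.827  261.469   10.   ]]
[533.923 -38.159  10.   ] 620.059703968973 150.78212618131832
ly [-0.113  0.994  0.   ] lx [0.994 0.113 0.   ]
b_base [511.689 151.29   26.   ] lane -0.646465707925684 190.74798723695952
b_tip [516.732  25.638  26.   ] lane -9.8590415284743 65.33306198935836
c_base [ 555.602 -234.017   26.   ] lane -0.6304932632261812 -197.05322196389557
c_tip [ 548.37  -104.026   26.   ] lane 6.898871376287311 -67.07888733709555
b_base [511.228 154.487  26.   ] lane -0.742878168451902 193.97664105801084
b_tip [515.949  28.873  26.   ] lane -10.271056648904864 68.63585773306373
c_base [ 549.634 -227.746   26.   ] lane -5.8496481848769815 -190.14701764123433
c_tip [ 549.604 -104.746   26.   ] lane 8.043052898655274 -67.93420671387716
```

View pics/z1.png

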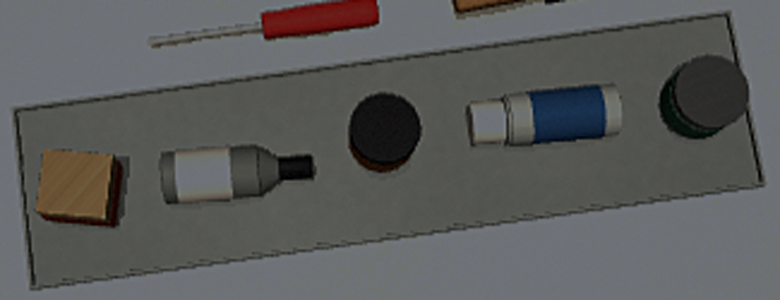

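View pics/z2.png

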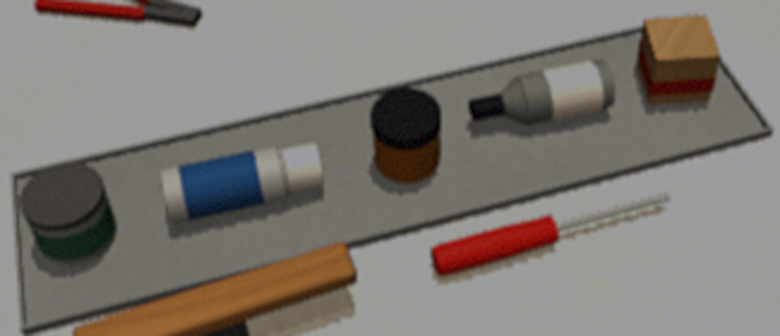

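Emit:
apply_moves([
  [8.5,0,0,0,0.1225],
  [8.5,0,0,0,0.1225],
  [8.5,0,0,0,0.1225],
  [8.5,0,0,0,0.1225],
  [8.5,0,0,0,0.1225],
  [8.5,0,0,0,0.1225],
  [8.5,0,0,0,0.1225],
  [8.5,0,0,0,0.1225],
  [8.5,0,0,0,0.1225],
  [8.5,0,0,0,0.1225],
], squeeze=20)

```text
time_s: 0.93
eef_pos: [158.5, 500.3, 241.9]
ee_rot: [0.0, 0.695, 0.719, -0.0]
force: [0.7, 0.4, -0.2]
grip_width: 0.995
```

Emit:
apply_moves([
  [8.5,-2.4,1.7,0,0],
  [8.5,-2.4,1.7,0,0],
  [8.5,-2.4,1.7,0,0],
  [8.5,-2.4,1.7,0,0],
  [8.5,-2.4,1.7,0,0],
  [8.5,-2.4,1.7,0,0],
  [8.5,-2.4,1.7,0,0],
  [8.5,-2.4,1.7,0,0],
  [8.5,-2.4,1.7,0,0],
  [8.5,-2.4,1.7,0,0],
])

```text
time_s: 1.77
eef_pos: [338.3, 266.0, 242.1]
ee_rot: [-0.0, 0.693, 0.721, -0.0]
force: [0.9, 0.1, 0.5]
grip_width: 0.993
```

Emit:
apply_moves([
  [8.5,-2.4,1.7,0.5,0],
  [8.5,-2.4,1.7,0.5,0],
  [8.5,-2.4,1.7,0.5,0],
  [8.5,-2.4,1.7,0.5,0],
  [8.5,-2.4,1.7,0.5,0],
  [8.5,-2.4,1.7,0.5,0],
  [8.5,-2.4,1.7,0.5,0],
  [8.5,-2.4,1.7,0.5,0],
  [8.5,-2.4,1.7,0.5,0],
  [8.5,-2.4,1.7,0.5,0],
])

```text
time_s: 2.6
eef_pos: [517.6, 32.8, 191.7]
ee_rot: [-0.0, 0.693, 0.721, -0.0]
force: [1.0, 0.9, 0.3]
grip_width: 0.998
```

```bash
python3 - <<'E'
from h import *
i=ctrl.camera_info("wrist");s=ctrl.sense();print(s["eef_pos"],s["ee_rot"])
im=ctrl.capture("wrist");cv2.imwrite("pics/w1.png",im[:,:,::-1]);print(i)
for p in [(511.5,152.5,26),(516.3,27.2,26)]: print(proj("wrist",p,i))
E
```

```text
[517.587  32.796 191.74 ] [-0.     0.693  0.721 -0.   ]
{'fov_y': 62.94819862588206, 'cx': 318.88281898051736, 'cy': 237.34702620681836, 'camera_from_world': array([[   0.999,    0.039,   -0.001, -519.335],
       [   0.037,   -0.948,    0.315,  -14.275],
       [   0.012,   -0.314,   -0.949,  337.945],
       [   0.   ,    0.   ,    0.   ,    1.   ]])}
[315.589  47.112]
[315.875 221.432]
```

View pics/w1.png

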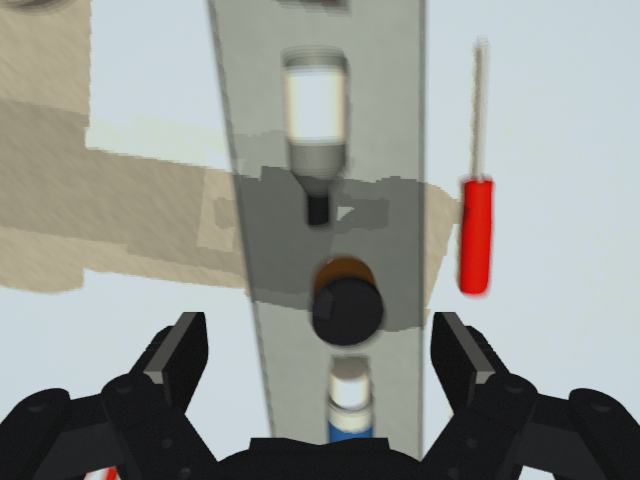

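```bash
python3 - <<'E'
from h import *
i=ctrl.camera_info("wrist")
for v,z in [((318,227),16),((318,227),26),((317,190),26),((315.5,47),48),((315.5,47),40)]: print(v,z,ray("wrist",v,z,i))
im=cv2.imread("pics/w1.png");cv2.imwrite("pics/w1z.png",cv2.resize(im[20:260,250:400],None,fx=2.4,fy=2.4))
E
```

```text
(318, 227) 16 [520.416  16.097  16.   ]
(318, 227) 26 [520.334  19.136  26.   ]
(317, 190) 26 [518.504  48.836  26.   ]
(315.5, 47) 48 [514.278 145.692  48.   ]
(315.5, 47) 40 [514.174 146.738  40.   ]
```

View pics/w1z.png

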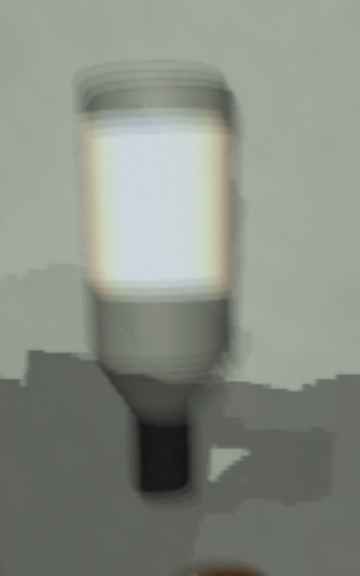

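```bash
python3 - <<'E'
from h import *
i=ctrl.camera_info("wrist");s=ctrl.sense();print(s["eef_pos"],s["dq"])
im=ctrl.capture("wrist")[:,:,::-1];cv2.imwrite("pics/w2.png",im)
for v,z in [((318,222),16),((318,222),26)]: print(v,z,ray("wrist",v,z,i))
for p in [(511.5,152.5,26),(516.3,27.2,26)]: print(proj("wrist",p,i))
cv2.imwrite("pics/w2z.png",cv2.resize(im[20:260,250:400],None,fx=2.4,fy=2.4))
E
```

```text
[519.769  29.159 190.673] [ 0.063 -0.04   0.058  0.011  0.003  0.089]
(318, 222) 16 [520.264  20.361  16.   ]
(318, 222) 26 [520.187  23.261  26.   ]
[312.064  40.542]
[313.242 217.019]
```

View pics/w2z.png

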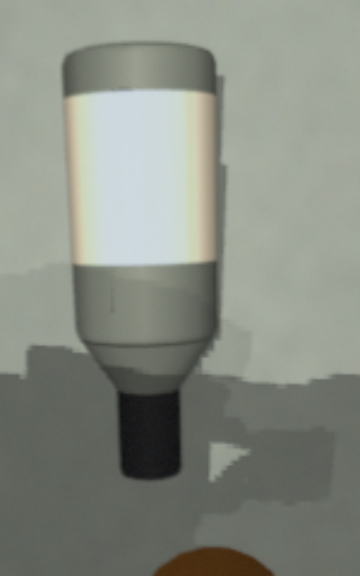

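Emit:
apply_moves([
  [5,-0.3,-0.1,2.2,0],
  [5,-0.3,-0.1,2.2,0],
  [5,-0.4,-0.1,2.2,0],
  [5,0,0,2.2,0],
  [5,0,0,2.2,0],
  [5,0,0,2.2,0],
  [5,0,0,0,0],
  [5,0,0,0,0],
])

```text
time_s: 3.37
eef_pos: [513.9, 24.4, 60.1]
ee_rot: [-0.001, 0.693, 0.721, -0.0]
force: [0.2, 0.2, 0.0]
grip_width: 0.586
```

```bash
python3 - <<'E'
from h import *
i=ctrl.camera_info("wrist");s=ctrl.sense();print(s["eef_pos"],s["dq"],s["grip_width"])
im=ctrl.capture("wrist")[:,:,::-1];cv2.imwrite("pics/w3.png",im)
for p in [(516.5,25,26),(516.5,25,36)]: print(proj("wrist",p,i))
E
```

```text
[513.89   24.426  60.146] [-0.002 -0.038 -0.032  0.     0.005 -0.   ] 0.5864250074076801
[322.52  286.629]
[322.674 296.377]
```

View pics/w3.png

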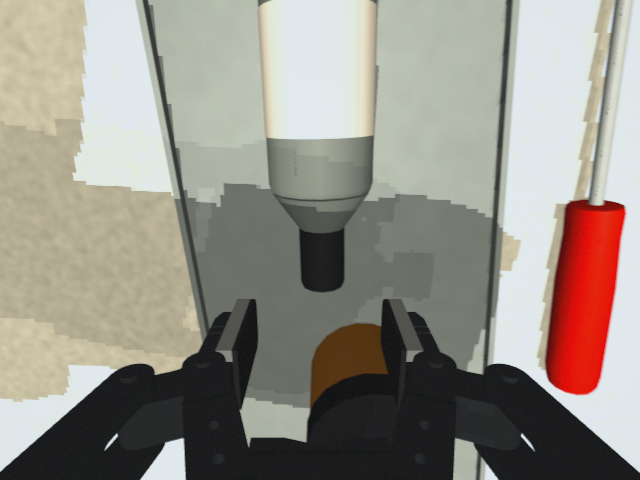

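Emit:
apply_moves([
  [5,-0.2,0.2,1.4,0],
  [5,0,0,1.4,0],
  [5,0,0,1.3,0],
  [5,0,0,0,0],
  [5,0,0,0,0],
  [5,0,0,0,0],
])

```text
time_s: 3.92
eef_pos: [517.3, 22.0, 20.8]
ee_rot: [0.001, 0.693, 0.721, 0.001]
force: [1.0, -0.3, 0.5]
grip_width: 0.585
```

```bash
python3 - <<'E'
from h import *
i=ctrl.camera_info("wrist");s=ctrl.sense();print(s["eef_pos"],s["dq"],s["grip_width"],s["force"])
im=ctrl.capture("wrist")[:,:,::-1];cv2.imwrite("pics/w4.png",im)
E
```

```text
[517.324  22.045  20.839] [-0.001 -0.002  0.     0.    -0.006  0.   ] 0.5847187628471671 [ 1.044 -0.272  0.524]
```

View pics/w4.png

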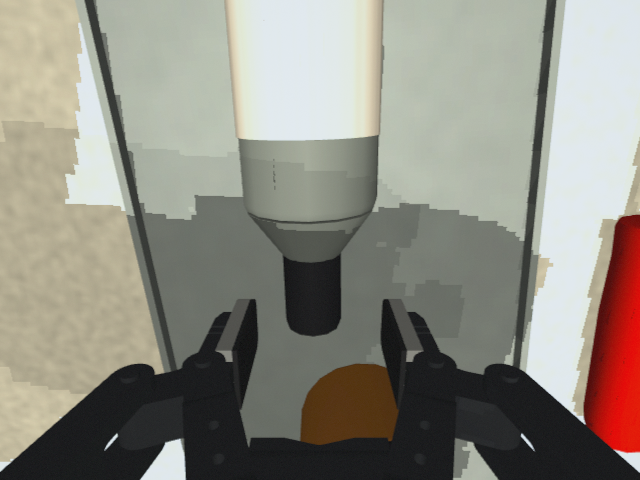

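```bash
python3 - <<'E'
from h import *
i=ctrl.camera_info("wrist")
for v in [(313,335),(313,262)]:
  for z in (36,30,26): print(v,z,ray("wrist",v,z,i))
for y in (11,22,33):
  for z in (10,29,40): print(y,z,proj("wrist",(517-24,y,z),i))
E
```

```text
(313, 335) 36 [516.004  27.638  36.   ]
(313, 335) 30 [516.065  23.835  30.   ]
(313, 335) 26 [516.105  21.299  26.   ]
(313, 262) 36 [515.062  54.759  36.   ]
(313, 262) 30 [515.075  52.336  30.   ]
(313, 262) 26 [515.083  50.721  26.   ]
11 10 [257.734 333.494]
11 29 [250.349 361.274]
11 40 [245.181 380.712]
22 10 [257.475 310.24 ]
22 29 [249.879 335.769]
22 40 [244.54  353.711]
33 10 [257.205 285.966]
33 29 [249.386 309.001]
33 40 [243.865 325.267]
```

Emit:
apply_moves([
  [0,0,0,0.2,0],
  [0,0,0,0,0],
  [0,0,0,0,0],
  [0,0,0,0,0],
  [0,0,0,0,0],
  [0,0,0,0,0],
], squeeze=20)

```text
time_s: 4.47
eef_pos: [516.6, 22.0, 17.4]
ee_rot: [0.0, 0.693, 0.721, 0.0]
force: [0.0, -1.0, 1.4]
grip_width: 0.214
```

Emit:
apply_moves([
  [0,0,0,-0.5,0],
  [0,0.03,0,-0.6,0],
  [0,0.06,0,-0.6,0],
  [0,0.1,0,-0.6,0],
  [0,0.1,0,-0.6,0],
  [0,0,0,0,0],
  [0,0,0,0,0],
])

```text
time_s: 5.05
eef_pos: [516.6, 25.0, 46.7]
ee_rot: [0.0, 0.693, 0.721, 0.0]
force: [0.1, -1.2, 0.3]
grip_width: 0.217
```

```bash
python3 - <<'E'
from h import *
s=ctrl.sense();print(s["eef_pos"],s["grip_width"],s["force"])
im=ctrl.capture("wrist")[:,:,::-1];cv2.imwrite("pics/w5.png",im)
im=ctrl.capture("scene")[:,:,::-1];cv2.imwrite("pics/s5.png",cv2.resize(im[150:350,200:480],None,fx=2.8,fy=2.8))
E
```

```text
[516.581  24.982  46.711] 0.21662700530846032 [ 0.146 -1.199  0.262]
```

View pics/w5.png

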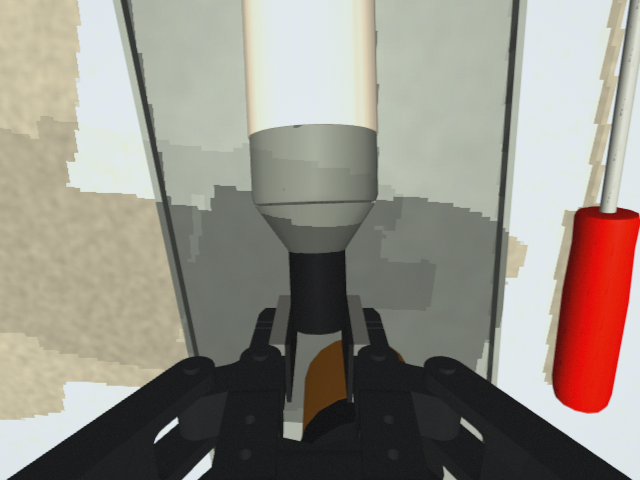

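View pics/s5.png

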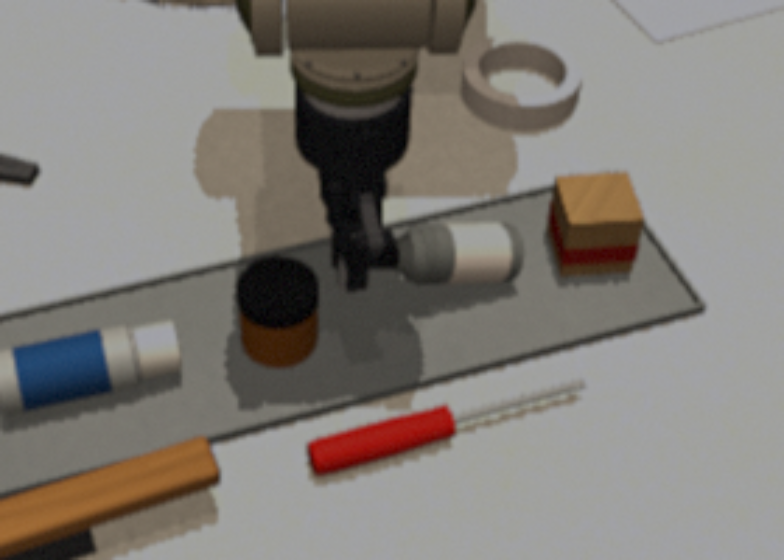

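Emit:
apply_moves([
  [0,0.2,0,-0.6,0],
  [0,0.2,0,-0.6,0],
  [0,0.3,0,-0.6,0],
  [0,0.3,0,-0.6,0],
  [0,0.3,0,-0.6,0],
  [0,0.4,0,-0.6,0],
  [0,0.4,0,-0.6,0],
  [0,0.4,0,-0.6,0],
  [0,0,0,0,0],
  [0,0,0,0,0],
])

```text
time_s: 5.98
eef_pos: [515.6, 50.1, 94.6]
ee_rot: [0.0, 0.693, 0.721, 0.0]
force: [0.4, -0.3, -0.6]
grip_width: 0.218
```

```bash
python3 - <<'E'
from h import *
s=ctrl.sense();print(s["eef_pos"],s["grip_width"],s["force"])
im=ctrl.capture("wrist")[:,:,::-1];cv2.imwrite("pics/w6.png",im)
im=ctrl.capture("scene")[:,:,::-1];cv2.imwrite("pics/s6.png",cv2.resize(im[150:350,200:480],None,fx=2.8,fy=2.8))
E
```

```text
[515.588  50.084  94.642] 0.21754501757537156 [ 0.444 -0.327 -0.642]
```

View pics/w6.png

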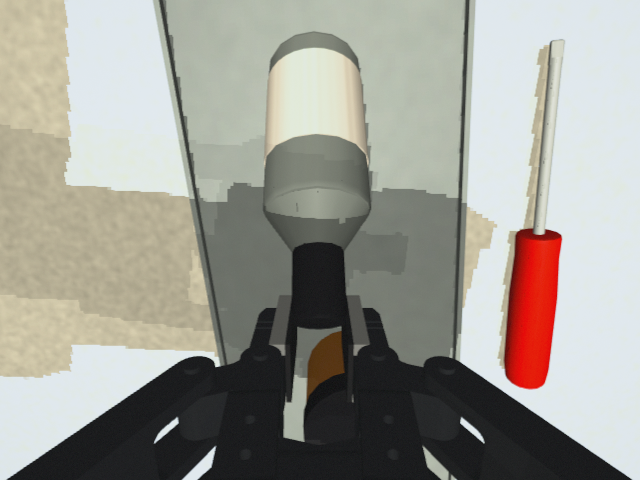

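View pics/s6.png

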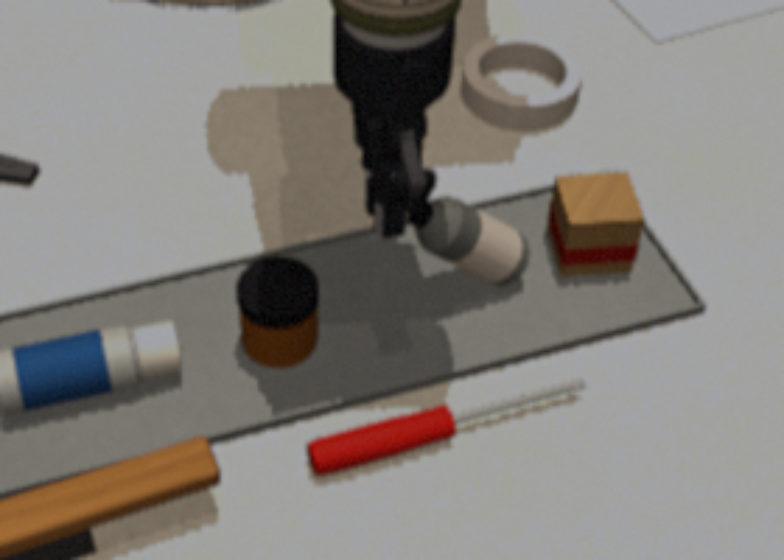

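Emit:
apply_moves([
  [0,0.5,0,-0.5,0],
  [0,0.5,0,-0.4,0],
  [0,0.5,0,-0.4,0],
  [0,0.5,0,-0.3,0],
  [0,0.5,0,-0.3,0],
  [0,0.5,0,-0.2,0],
  [0,0.5,0,-0.1,0],
  [0,0,0,0,0],
  [0,0,0,0,0],
])

```text
time_s: 6.83
eef_pos: [513.9, 85.2, 116.2]
ee_rot: [-0.0, 0.693, 0.721, -0.0]
force: [0.7, -0.3, -1.8]
grip_width: 0.212
```

```bash
python3 - <<'E'
from h import *
s=ctrl.sense();print(s["eef_pos"],s["grip_width"],s["force"])
im=ctrl.capture("wrist")[:,:,::-1];cv2.imwrite("pics/w7.png",im)
im=ctrl.capture("scene")[:,:,::-1];cv2.imwrite("pics/s7.png",cv2.resize(im[150:350,200:480],None,fx=2.8,fy=2.8))
E
```

```text
[513.934  85.178 116.205] 0.21201750737163175 [ 0.677 -0.317 -1.791]
```

View pics/w7.png

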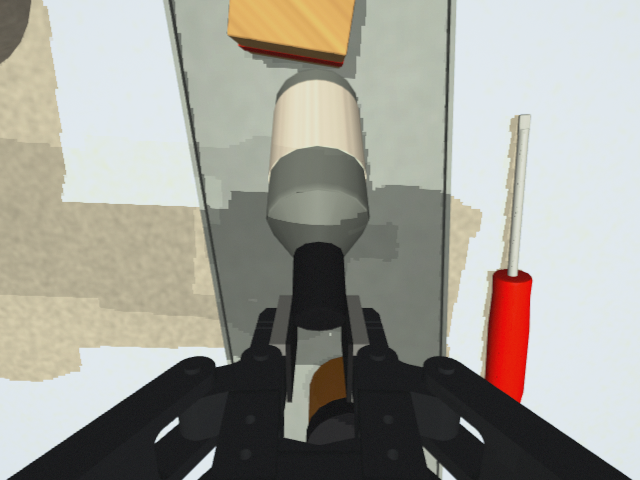

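View pics/s7.png

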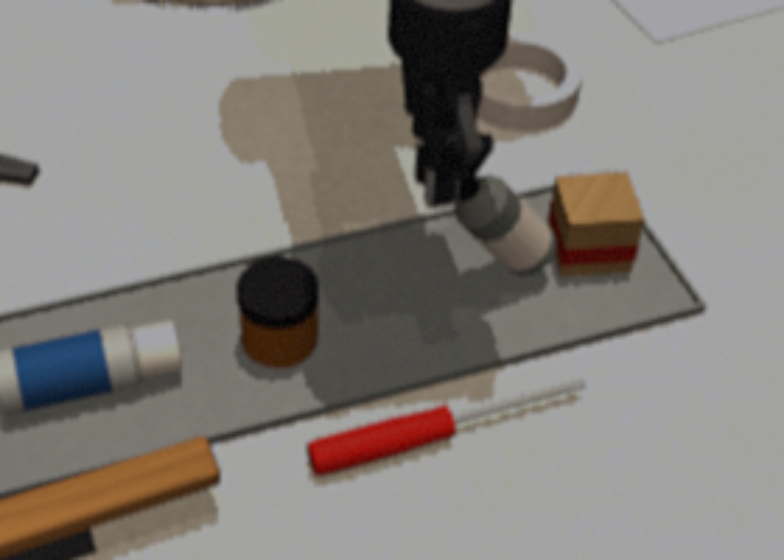

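Emit:
apply_moves([
  [0,-0.4,0,-0.4,0],
  [0,-0.8,0,-0.4,0],
  [0,-1.2,0,-0.4,0],
  [0,-1.6,0,-0.4,0],
  [0,-2.0,0,-0.2,0],
  [0,2.4,0,-1.0,0],
  [0,1.6,0,-0.6,0],
  [0,1.0,0,-0.3,0],
  [0,0.5,0,0,0],
  [0,0.2,0,0,0],
  [0,0,0,0,0],
  [0,0,0,0,0],
])

```text
time_s: 7.93
eef_pos: [514.1, 81.4, 153.0]
ee_rot: [-0.0, 0.693, 0.721, -0.0]
force: [0.7, 0.4, -1.0]
grip_width: -0.004
```

```bash
python3 - <<'E'
from h import *
s=ctrl.sense();print(s["eef_pos"],s["grip_width"],s["force"])
im=ctrl.capture("wrist")[:,:,::-1];cv2.imwrite("pics/w8.png",im)
im=ctrl.capture("scene")[:,:,::-1];cv2.imwrite("pics/s8.png",cv2.resize(im[130:330,200:480],None,fx=2.8,fy=2.8))
E
```

```text
[514.093  81.443 152.979] -0.00368058160094301 [ 0.704  0.366 -0.973]
```

View pics/w8.png

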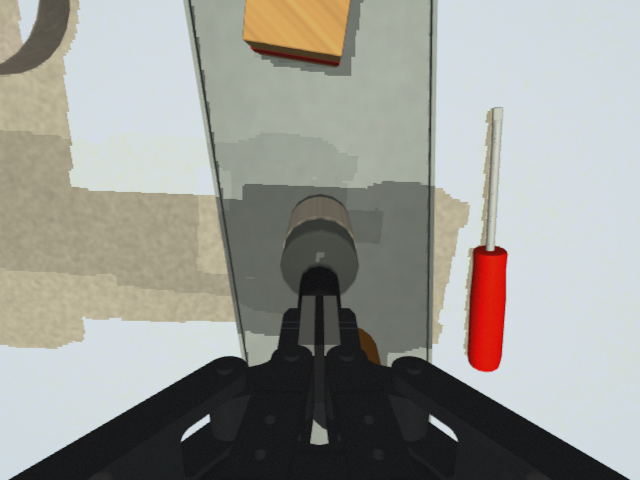

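View pics/s8.png

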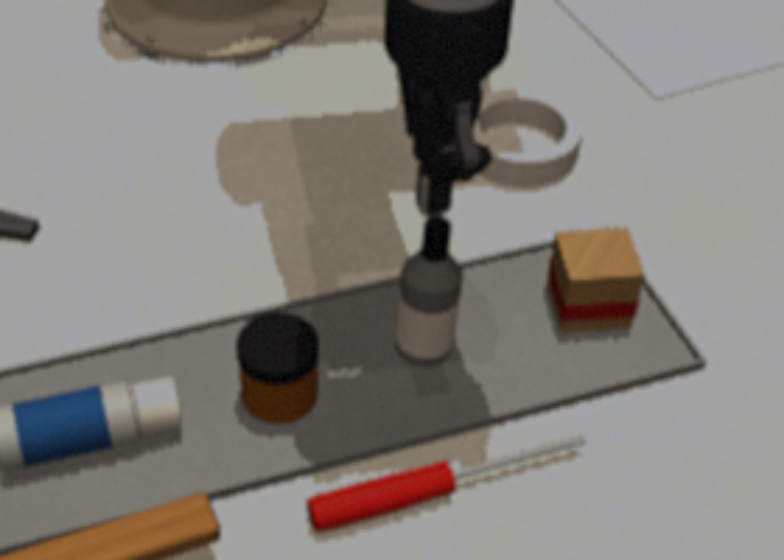

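```bash
python3 - <<'E'
from h import *
for k in range(2):
  im=ctrl.capture("scene")[:,:,::-1]
im2=ctrl.capture("top")[:,:,::-1]
s=ctrl.sense();print(s["time_s"])
cv2.imwrite("pics/s9.png",np.hstack([cv2.resize(im[130:330,200:480],None,fx=1.4,fy=1.4),cv2.resize(im2[100:300,200:480],None,fx=1.4,fy=1.4)]))
E
```

```text
8.1833
```

View pics/s9.png

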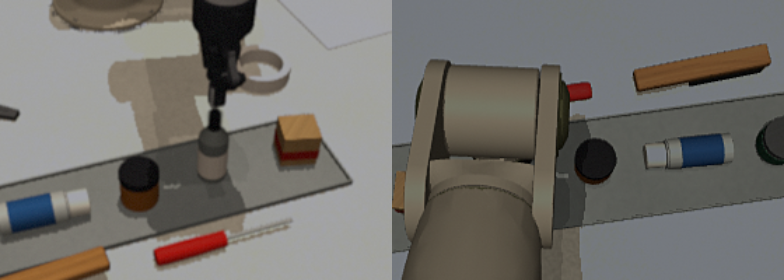

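```bash
python3 - <<'E'
from h import *
print(ctrl.sense()["eef_pos"])
print(ray("scene",(356.1,209.3),128)); print(ray("scene",(351.8,256),4+5))
# shoulder circle centre & base via scene: body left/right edges
for uv in [(342.9,245),(363.2,245)]: print(ray("scene",uv,40))
i=ctrl.camera_info("wrist");print(ray("wrist",(319,258),84,i),ray("wrist",(319,268),128,i))
E
```

```text
[514.179  81.605 153.188]
[514.947  86.368 128.   ]
[526.642  81.645   9.   ]
[520.654  62.77   40.   ]
[528.989 103.165  40.   ]
[515.169  82.811  84.   ] [514.679  95.332 128.   ]
```

Emit:
apply_moves([
  [5,0,0,-0.5,0],
  [5,0,0,0,0],
  [5,0,0,0,0],
  [5,0,0,0,0],
  [5,0,0,0,0],
])

```text
time_s: 8.6
eef_pos: [514.1, 81.9, 158.3]
ee_rot: [-0.0, 0.693, 0.721, -0.0]
force: [-1.0, -0.1, -0.3]
grip_width: 0.584
```

```bash
python3 - <<'E'
from h import *
i=ctrl.camera_info("wrist");s=ctrl.sense();print(s["eef_pos"],s["grip_width"])
im=ctrl.capture("wrist")[:,:,::-1];cv2.imwrite("pics/w10.png",im)
for y in (80,85,90): print(y,proj("wrist",(514,y,128),i),proj("wrist",(514,y,84),i))
E
```

```text
[514.129  81.932 158.274] 0.5836480841751279
80 [316.288 294.955] [316.783 259.775]
85 [316.695 285.099] [317.116 251.529]
90 [317.11  275.069] [317.455 243.166]
```

View pics/w10.png

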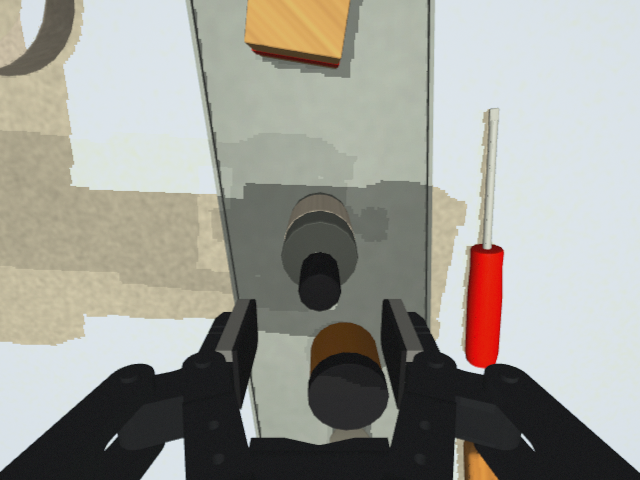

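Emit:
apply_moves([
  [5,0.15,0.2,1.0,0],
  [5,0,0,1.2,0],
  [5,0,0,1.2,0],
  [5,0,0,1.0,0],
  [5,0,0,0,0],
  [5,0,0,0,0],
])

```text
time_s: 9.15
eef_pos: [516.0, 83.6, 113.8]
ee_rot: [-0.0, 0.693, 0.721, -0.0]
force: [-0.3, -0.7, 0.3]
grip_width: 0.584
```

Emit:
apply_moves([
  [0,0,0,0,0],
  [0,0,0,0,0],
  [0,0,0,0,0],
  [0,0,0,0,0],
  [0,0,0,0,0],
], squeeze=30)

```text
time_s: 9.57
eef_pos: [516.3, 83.5, 114.8]
ee_rot: [0.0, 0.693, 0.721, 0.0]
force: [-1.9, -0.5, 4.7]
grip_width: 0.223
```

```bash
python3 - <<'E'
from h import *
s=ctrl.sense();print(s["eef_pos"],s["grip_width"],s["force"])
im=ctrl.capture("wrist")[:,:,::-1]
im2=ctrl.capture("scene")[:,:,::-1];cv2.imwrite("pics/w11.png",np.hstack([cv2.resize(im,(400,300)),cv2.resize(im2[130:340,200:480],(400,300))]))
E
```

```text
[516.262  83.509 114.845] 0.2227220835473962 [-1.868 -0.471  4.734]
```

View pics/w11.png

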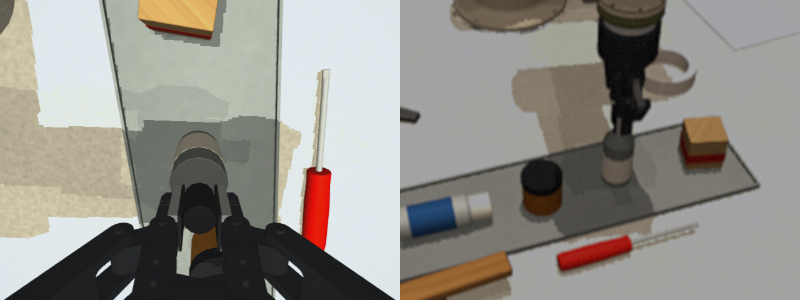

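Emit:
apply_moves([
  [0,0,0,-0.4,0],
  [0,0,0,-0.4,0],
  [0,0,0,0,0],
  [0,0,0,0,0],
])

```text
time_s: 10.0
eef_pos: [516.2, 83.5, 122.4]
ee_rot: [0.0, 0.693, 0.721, 0.0]
force: [0.1, 0.4, -1.4]
grip_width: 0.222
```

Emit:
apply_moves([
  [0,0,0,0.3,0],
  [0,0,0,0.2,0],
  [0,0,0,0.15,0],
  [0,0,0,0.1,0],
  [0,0,0,0,0],
  [0,0,0,0,0],
  [0,0,0,0,0],
])

```text
time_s: 10.58
eef_pos: [516.1, 83.5, 114.9]
ee_rot: [0.0, 0.693, 0.721, 0.0]
force: [-2.3, -0.6, 3.3]
grip_width: 0.22
```

Emit:
apply_moves([
  [3,0,0,0,0],
  [4,0,0,0,0],
  [5,0,0,0,0],
  [5,0,0,0,0],
  [5,0,0,-1,0],
  [5,0,0,-2,0],
  [5,0,0,-2.5,0],
  [5,0,0,-2.5,0],
  [5,0,0,-2,0],
])

```text
time_s: 11.33
eef_pos: [516.3, 83.5, 217.5]
ee_rot: [0.001, 0.693, 0.721, 0.001]
force: [-0.8, 0.3, 1.4]
grip_width: 0.584
```

```bash
python3 - <<'E'
from h import *
s=ctrl.sense();print(s["eef_pos"],s["grip_width"],s["force"])
im=ctrl.capture("wrist")[:,:,::-1]
im2=ctrl.capture("scene")[:,:,::-1];cv2.imwrite("pics/w12.png",np.hstack([cv2.resize(im,(400,300)),cv2.resize(im2[130:340,200:480],(400,300))]))
E
```

```text
[516.337  83.512 217.475] 0.5841821564254466 [-0.791  0.256  1.414]
```

View pics/w12.png

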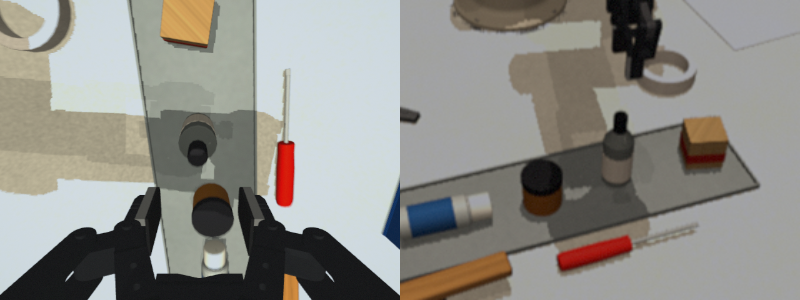

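Emit:
apply_moves([
  [5.5,-2.3,0.33,0,0],
  [5.5,-2.3,0.33,0,0],
  [5.5,-2.3,0.33,0,0],
  [5.5,-2.3,0.33,0.5,0],
  [5.5,-2.3,0.33,1.2,0],
  [5.5,-2.3,0.33,2,0],
  [5.5,-2.3,0.33,2,0],
  [5.5,-2.2,0.33,2,0],
  [5.5,0,0,2,0],
  [5.5,0,0,2,0],
  [5.5,0,0,0,0],
  [5.5,0,0,0,0],
], squeeze=20)

```text
time_s: 12.43
eef_pos: [549.2, -98.1, 97.4]
ee_rot: [-0.001, 0.693, 0.721, -0.0]
force: [0.7, 0.5, -0.5]
grip_width: 0.642
```

```bash
python3 - <<'E'
from h import *
i=ctrl.camera_info("wrist");s=ctrl.sense();print(s["eef_pos"],s["grip_width"],s["dq"])
im=ctrl.capture("wrist")[:,:,::-1];cv2.imwrite("pics/w13.png",im)
for p in [(549,-104.4,44),(549,-104.4,26),(549,-104.4,8)]: print(proj("wrist",p,i))
E
```

```text
[549.204 -98.131  97.433] 0.6424738829589586 [ 0.007 -0.035 -0.033  0.001  0.006  0.001]
[316.289 282.321]
[316.548 268.843]
[316.77  257.296]
```

View pics/w13.png

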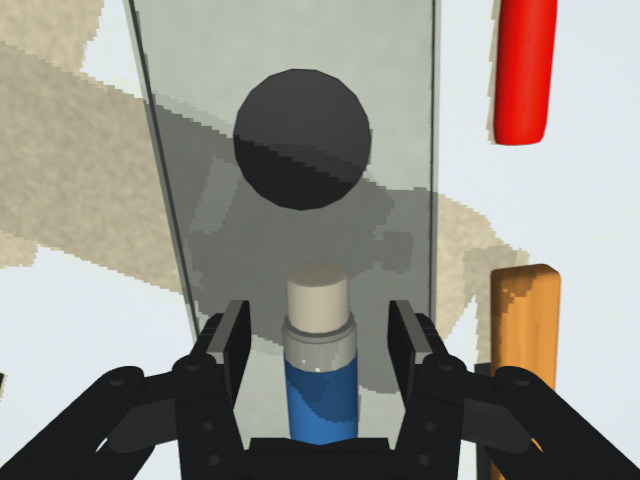

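Emit:
apply_moves([
  [5.5,-0.2,0.1,1.3,0],
  [5.5,0,0,1.8,0],
  [5.5,0,0,1.8,0],
  [5.5,0,0,1.8,0],
  [5.5,0,0,1.2,0],
  [5.5,0,0,0,0],
  [5.5,0,0,0,0],
])

```text
time_s: 13.07
eef_pos: [551.1, -100.3, 19.6]
ee_rot: [0.0, 0.693, 0.721, 0.0]
force: [0.2, 0.1, 0.6]
grip_width: 0.645
```

```bash
python3 - <<'E'
from h import *
i=ctrl.camera_info("wrist");s=ctrl.sense();print(s["eef_pos"],s["grip_width"],s["dq"])
im=ctrl.capture("wrist")[:,:,::-1];cv2.imwrite("pics/w14.png",im)
for p in [(550,-106,44),(550,-106,26),(550,-106,8)]: print(proj("wrist",p,i))
E
```

```text
[ 551.14  -100.323   19.649] 0.6452015292502163 [ 0.    -0.02  -0.01  -0.     0.002  0.   ]
[311.8   379.709]
[312.586 348.125]
[313.208 323.1  ]
```

View pics/w14.png

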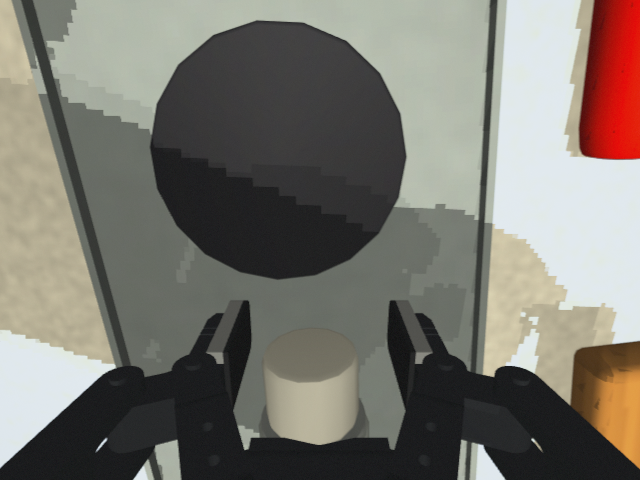

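Emit:
apply_moves([
  [0,0,0,0.1,0],
  [0,0,0,0,0],
  [0,0,0,0,0],
  [0,0,0,0,0],
  [0,0,0,0,0],
  [0,0,0,0,0],
])

```text
time_s: 13.62
eef_pos: [551.1, -100.2, 18.3]
ee_rot: [0.0, 0.693, 0.721, 0.0]
force: [1.8, 3.2, 3.4]
grip_width: 0.413
```

Emit:
apply_moves([
  [0,0,0,-0.3,0],
  [0,0,0,-0.4,0],
  [0,-0.1,0,-0.5,0],
  [0,-0.1,0,-0.5,0],
  [0,-0.1,0,-0.5,0],
  [0,-0.2,0,-0.5,0],
  [0,-0.2,0,-0.5,0],
  [0,-0.2,0,-0.5,0],
  [0,0,0,0,0],
  [0,0,0,0,0],
])

```text
time_s: 14.45
eef_pos: [551.2, -109.4, 55.1]
ee_rot: [0.0, 0.693, 0.721, 0.0]
force: [0.1, 0.5, -0.6]
grip_width: 0.405
```

```bash
python3 - <<'E'
from h import *
s=ctrl.sense();print(s["eef_pos"],s["grip_width"],s["force"])
im=ctrl.capture("wrist")[:,:,::-1]
im2=ctrl.capture("scene")[:,:,::-1];cv2.imwrite("pics/w15.png",np.hstack([cv2.resize(im,(400,300)),cv2.resize(im2[180:390,110:390],(400,300))]))
E
```

```text
[ 551.153 -109.437   55.073] 0.4050869857416036 [ 0.084  0.488 -0.578]
```

View pics/w15.png

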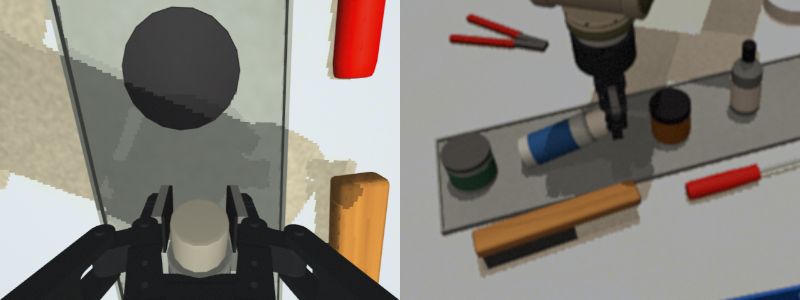

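Emit:
apply_moves([
  [0,-0.2,0,-0.5,0],
  [0,-0.2,0,-0.5,0],
  [0,-0.2,0,-0.5,0],
  [0,-0.3,0,-0.5,0],
  [0,-0.3,0,-0.5,0],
  [0,-0.3,0,-0.5,0],
  [0,-0.3,0,-0.4,0],
  [0,-0.3,0,-0.4,0],
  [0,-0.4,0,-0.4,0],
  [0,0,0,0,0],
  [0,0,0,0,0],
])

```text
time_s: 15.47
eef_pos: [552.0, -134.5, 96.9]
ee_rot: [0.0, 0.693, 0.721, 0.0]
force: [0.3, 0.1, -1.6]
grip_width: 0.408
```

```bash
python3 - <<'E'
from h import *
s=ctrl.sense();print(s["eef_pos"],s["grip_width"],s["force"])
im=ctrl.capture("wrist")[:,:,::-1]
im2=ctrl.capture("scene")[:,:,::-1];cv2.imwrite("pics/w16.png",np.hstack([cv2.resize(im,(400,300)),cv2.resize(im2[180:390,110:390],(400,300))]))
E
```

```text
[ 552.003 -134.478   96.872] 0.40786501700090977 [ 0.277  0.148 -1.565]
```

View pics/w16.png

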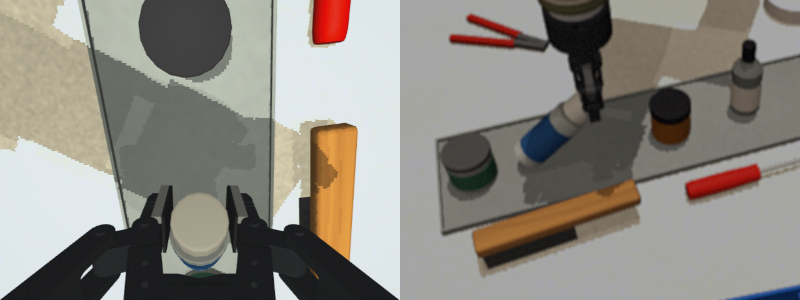

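Emit:
apply_moves([
  [0,0,0,-0.5,0],
  [0,0,0,-0.5,0],
  [0,0,0,-0.5,0],
  [0,0,0,-0.5,0],
  [0,0,0,0,0],
  [0,0,0,0,0],
])

```text
time_s: 16.07
eef_pos: [552.2, -134.3, 117.2]
ee_rot: [0.0, 0.693, 0.721, 0.0]
force: [-0.0, -0.4, -1.0]
grip_width: 0.408
```

```bash
python3 - <<'E'
from h import *
s=ctrl.sense();print(s["eef_pos"],s["grip_width"],s["force"])
im=ctrl.capture("wrist")[:,:,::-1]
im2=ctrl.capture("scene")[:,:,::-1];cv2.imwrite("pics/w17.png",np.hstack([cv2.resize(im,(400,300)),cv2.resize(im2[180:390,110:390],(400,300))]))
E
```

```text
[ 552.162 -134.28   117.195] 0.40838987066676935 [-0.037 -0.378 -0.956]
```

View pics/w17.png

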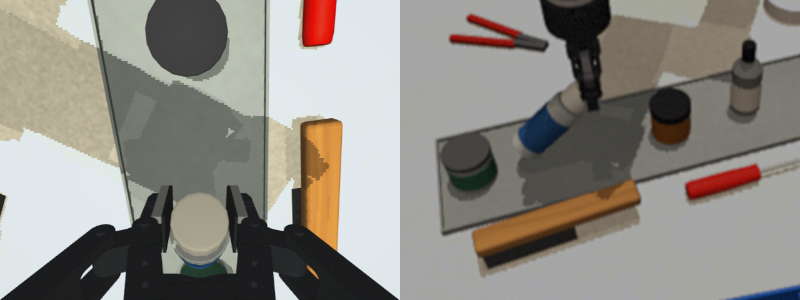

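Emit:
apply_moves([
  [0,0.3,0,-0.2,0],
  [0,0.6,0,-0.2,0],
  [0,0.9,0,0,0],
  [0,1.2,0,0,0],
  [0,-1.2,0,0,0],
  [0,-0.8,0,0,0],
  [0,-0.5,0,0,0],
  [0,-0.2,0,0,0],
  [0,0,0,0,0],
])

```text
time_s: 16.92
eef_pos: [551.8, -131.8, 120.7]
ee_rot: [-0.0, 0.694, 0.72, -0.0]
force: [0.0, -0.1, -1.9]
grip_width: 0.404
```

```bash
python3 - <<'E'
from h import *
s=ctrl.sense();print(s["eef_pos"],s["grip_width"],s["force"])
im=ctrl.capture("wrist")[:,:,::-1]
im2=ctrl.capture("scene")[:,:,::-1];cv2.imwrite("pics/w18.png",np.hstack([cv2.resize(im,(400,300)),cv2.resize(im2[180:390,110:390],(400,300))]))
E
```

```text
[ 551.843 -131.847  120.698] 0.4044980775263993 [ 0.013 -0.073 -1.862]
```

View pics/w18.png

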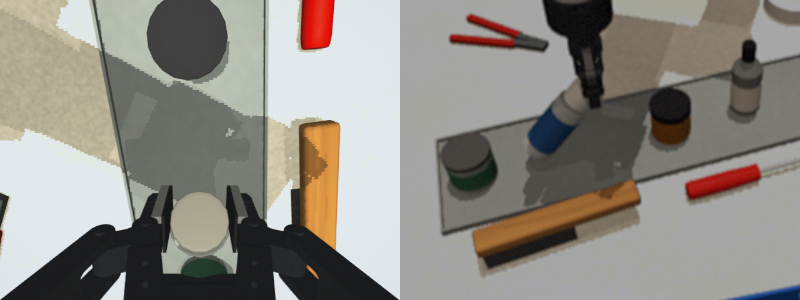

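Emit:
apply_moves([
  [0,0.3,0,-0.2,0],
  [0,0.6,0,-0.1,0],
  [0,1.0,0,0,0],
  [0,1.4,0,0,0],
  [0,-1.5,0,0,0],
  [0,-1.0,0,0,0],
  [0,-0.6,0,0,0],
  [0,-0.2,0,0,0],
  [0,0,0,0,0],
])

```text
time_s: 17.77
eef_pos: [551.8, -131.8, 123.7]
ee_rot: [-0.0, 0.694, 0.72, -0.0]
force: [0.3, 0.9, -1.7]
grip_width: 0.41
```

```bash
python3 - <<'E'
from h import *
s=ctrl.sense();print(s["eef_pos"],s["grip_width"],s["force"])
im=ctrl.capture("wrist")[:,:,::-1]
im2=ctrl.capture("scene")[:,:,::-1];cv2.imwrite("pics/w19.png",np.hstack([cv2.resize(im,(400,300)),cv2.resize(im2[180:390,110:390],(400,300))]))
E
```

```text
[ 551.835 -131.777  123.708] 0.4098713728384138 [ 0.339  0.943 -1.742]
```

View pics/w19.png

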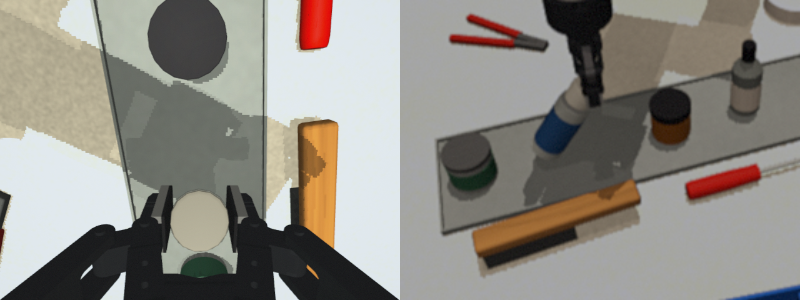

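Emit:
apply_moves([
  [0,0.3,0,0,0],
  [0,0.7,0,0,0],
  [0,1.2,0,0,0],
  [0,1.7,0,0,0],
  [0,-1.8,0,0,0],
  [0,-1.2,0,0,0],
  [0,-0.7,0,0,0],
  [0,-0.2,0,0,0],
  [0,0,0,0,0],
])

```text
time_s: 18.62
eef_pos: [551.8, -131.7, 123.7]
ee_rot: [-0.0, 0.694, 0.72, 0.0]
force: [-0.1, 0.1, -2.1]
grip_width: 0.411
```

```bash
python3 - <<'E'
from h import *
s=ctrl.sense();print(s["eef_pos"],s["grip_width"],s["force"])
im=ctrl.capture("wrist")[:,:,::-1]
im2=ctrl.capture("scene")[:,:,::-1];cv2.imwrite("pics/w20.png",np.hstack([cv2.resize(im,(400,300)),cv2.resize(im2[180:390,110:390],(400,300))]))
E
```

```text
[ 551.809 -131.733  123.712] 0.4112382443961931 [-0.115  0.103 -2.081]
```

View pics/w20.png

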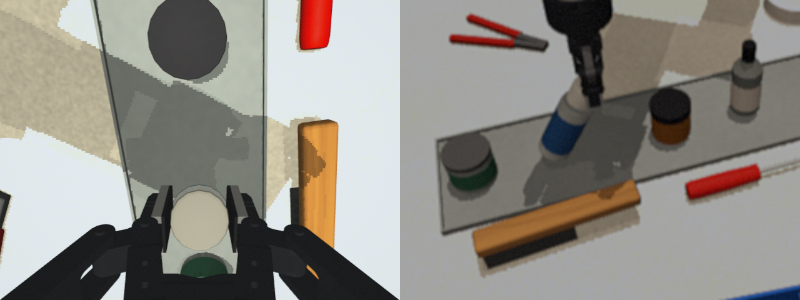

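Emit:
apply_moves([
  [0,0,0,0.3,0],
  [0,0,0,0.3,0],
  [0,-0.2,0,0.2,0],
  [0,-0.4,0,0.05,0],
  [0,-0.4,0,0,0],
  [0,-0.4,0,0,0],
  [0,-0.4,0,0,0],
  [0,0,0,0,0],
  [0,0,0,0,0],
])

```text
time_s: 19.47
eef_pos: [553.9, -149.3, 117.5]
ee_rot: [0.002, 0.693, 0.721, 0.001]
force: [-0.1, 3.8, 12.3]
grip_width: 0.405
```

```bash
python3 - <<'E'
from h import *
s=ctrl.sense();print(s["eef_pos"],s["grip_width"],s["force"])
im=ctrl.capture("wrist")[:,:,::-1]
im2=ctrl.capture("scene")[:,:,::-1];cv2.imwrite("pics/w21.png",np.hstack([cv2.resize(im,(400,300)),cv2.resize(im2[200:350,180:380],(400,300))]))
E
```

```text
[ 553.944 -149.347  117.533] 0.4053853521775976 [-0.086  3.801 12.286]
```

View pics/w21.png

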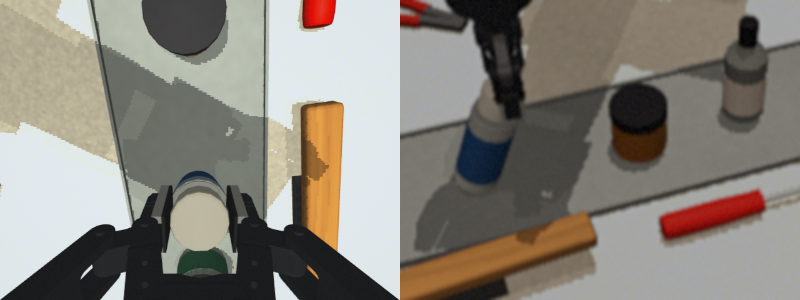

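Emit:
apply_moves([
  [0,-0.3,0,-0.15,0],
  [0,-0.4,0,0,0],
  [0,-0.4,0,0,0],
  [0,-0.4,0,0,0],
  [0,-0.3,0,0,0],
  [0,0,0,0,0],
  [0,0,0,0,0],
])

```text
time_s: 20.15
eef_pos: [554.3, -167.5, 118.5]
ee_rot: [0.002, 0.693, 0.721, 0.001]
force: [-0.9, 2.0, 10.6]
grip_width: 0.412
```

```bash
python3 - <<'E'
from h import *
s=ctrl.sense();print(s["eef_pos"],s["grip_width"],s["force"])
im=ctrl.capture("wrist")[:,:,::-1]
im2=ctrl.capture("scene")[:,:,::-1];cv2.imwrite("pics/w22.png",np.hstack([cv2.resize(im,(400,300)),cv2.resize(im2[200:350,180:380],(400,300))]))
E
```

```text
[ 554.269 -167.539  118.514] 0.41228134031735286 [-0.907  2.003 10.632]
```

View pics/w22.png

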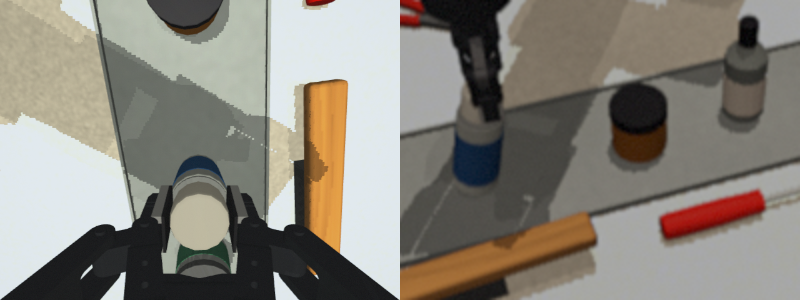

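```bash
python3 - <<'E'
from h import *
im=ctrl.capture("scene")[:,:,::-1]
im2=ctrl.capture("wrist")[:,:,::-1]
cv2.imwrite("pics/z3.png",np.hstack([cv2.resize(im[215:305,185:255],(466,600),interpolation=cv2.INTER_CUBIC),cv2.resize(im2[240:450,260:380],(334,600))]))
# expected direction of vertical line at can
for z in (4,66,128): print(proj("scene",(553,-177,z)),proj("wrist",(553,-177,z)))
E
```

```text
[227.437 287.267] [314.389 247.968]
[222.775 266.56 ] [313.471 288.602]
[217.598 243.564] [311.814 362.046]
```

View pics/z3.png

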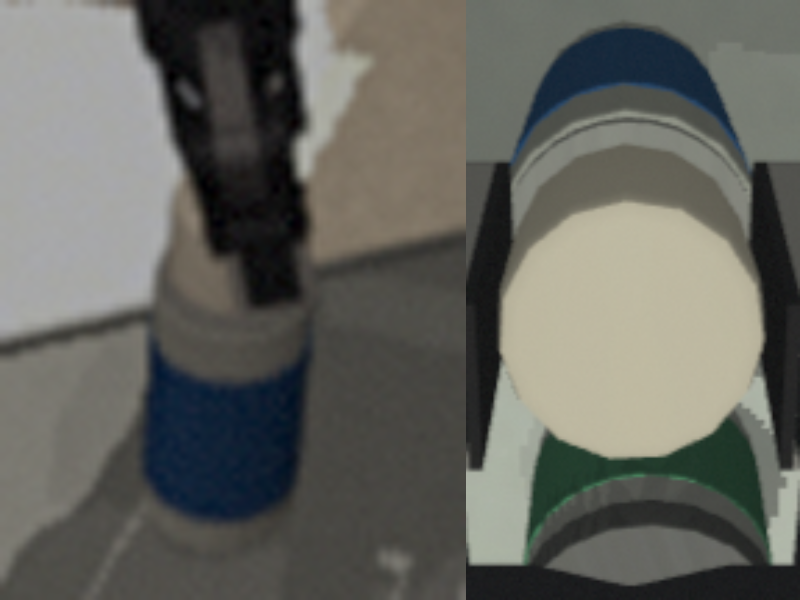

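Emit:
apply_moves([
  [0,-0.4,0,0,0],
  [0,-0.4,0,0,0],
  [0,-0.4,0,0,0],
  [0,-0.4,0,0,0],
  [0,-0.3,0,0,0],
  [0,0,0,0,0],
  [0,0,0,0,0],
])

```text
time_s: 20.93
eef_pos: [554.5, -186.5, 117.5]
ee_rot: [0.001, 0.693, 0.721, 0.0]
force: [-0.3, 0.6, 6.2]
grip_width: 0.411
```

```bash
cat > look.py <<'E'
from h import *
import sys
s=ctrl.sense();print(s["eef_pos"],s["grip_width"],s["force"])
im=ctrl.capture("scene")[:,:,::-1]
im2=ctrl.capture("wrist")[:,:,::-1]
y=s["eef_pos"][1]
c=proj("scene",(554,y-5,60)).astype(int);print(c)
cv2.imwrite(sys.argv[1],np.hstack([cv2.resize(im[c[1]-45:c[1]+45,c[0]-35:c[0]+35],(466,600),interpolation=cv2.INTER_CUBIC),cv2.resize(im2[240:450,260:380],(334,600))]))
E
python3 look.py pics/z4.png
```

```text
[ 554.465 -186.485  117.474] 0.4112294331324068 [-0.319  0.556  6.243]
[215 270]
```

View pics/z4.png

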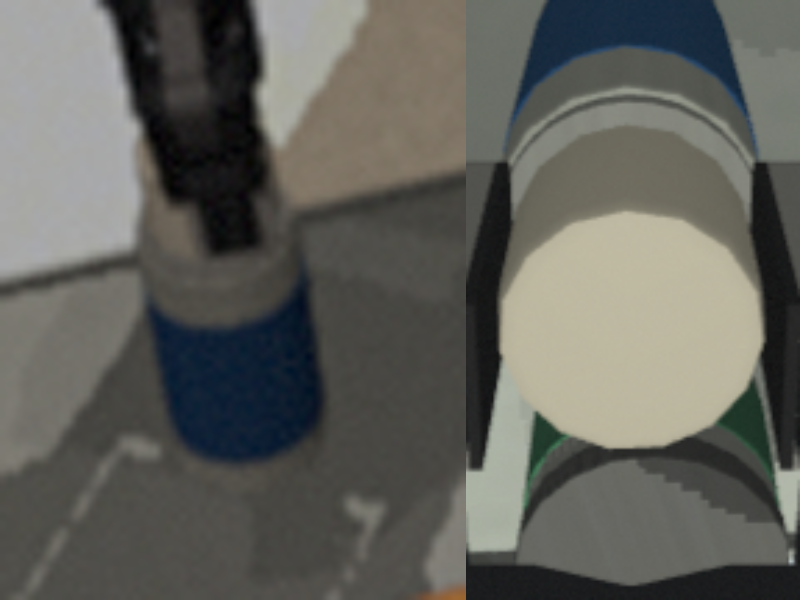

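Emit:
apply_moves([
  [0,-0.2,0,0,0],
  [0,-0.2,0,0,0],
  [0,0,0,0,0],
  [0,0,0,0,0],
  [0,0,0,0,0],
  [0,0,0,0,0],
])

```text
time_s: 21.53
eef_pos: [554.4, -190.2, 117.1]
ee_rot: [0.0, 0.693, 0.721, 0.0]
force: [0.5, 1.5, 5.2]
grip_width: 0.406
```

```bash
python3 look.py pics/z5.png
```

```text
[ 554.421 -190.237  117.05 ] 0.40623193478531794 [0.495 1.527 5.213]
[213 270]
```

View pics/z5.png

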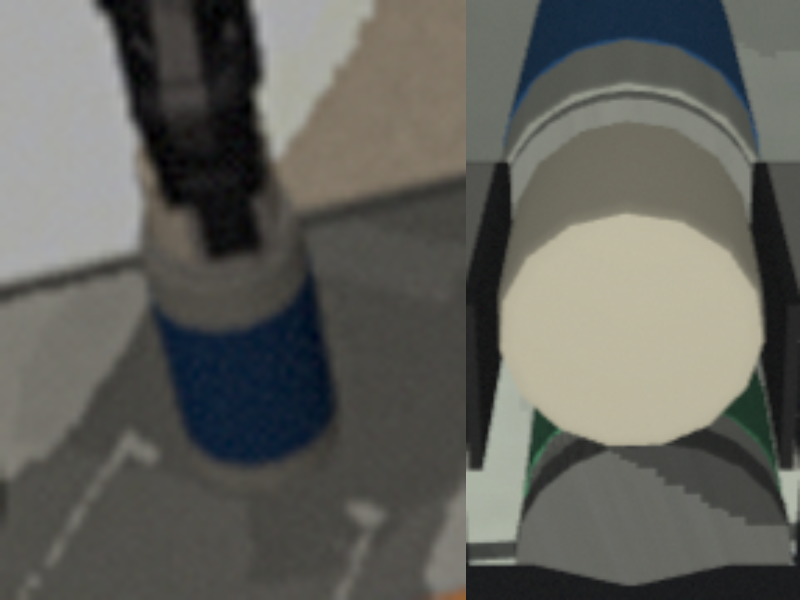

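Emit:
apply_moves([
  [0,0,0,-0.1,0],
  [0,0,0,0,0],
  [4,0,0,0,0],
  [4.5,0,0,0,0],
  [5.5,0,0,0,0],
  [5.5,0,0,0,0],
  [5.5,0,0,0,0],
])

```text
time_s: 22.22
eef_pos: [554.2, -190.2, 117.7]
ee_rot: [-0.0, 0.693, 0.721, -0.0]
force: [-0.3, -0.2, -0.1]
grip_width: 0.643
```

```bash
python3 look.py pics/z6.png
```

```text
[ 554.158 -190.223  117.704] 0.6433720428613031 [-0.273 -0.188 -0.103]
[213 270]
```

View pics/z6.png

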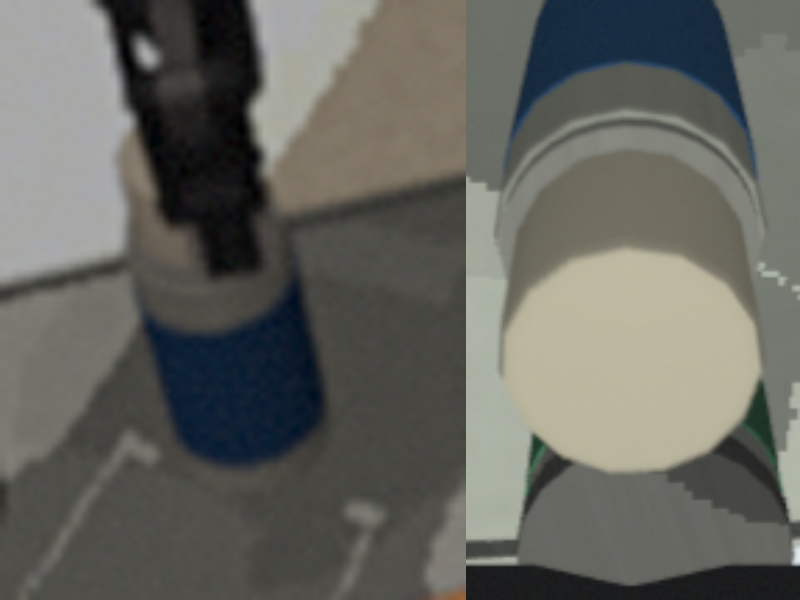

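Emit:
apply_moves([
  [5.5,-0.4,0,0,0],
  [5.5,-0.4,0,0,0],
  [5.5,0,0,0,0],
  [0,0,0,0,0],
  [0,0,0,0,0],
  [0,0,0,0,0],
  [0,0,0,0,0],
  [0,0,0,0,0],
  [0,0,0,0.1,0],
  [0,0,0,0,0],
  [0,0,0,0,0],
  [0,0,0,0,0],
])

```text
time_s: 23.32
eef_pos: [554.7, -198.4, 117.8]
ee_rot: [0.001, 0.693, 0.721, -0.0]
force: [-2.4, 0.4, 8.5]
grip_width: 0.416
```

```bash
python3 look.py pics/z7.png
```

```text
[ 554.694 -198.428  117.832] 0.4161210325965431 [-2.397  0.373  8.492]
[208 271]
```

View pics/z7.png

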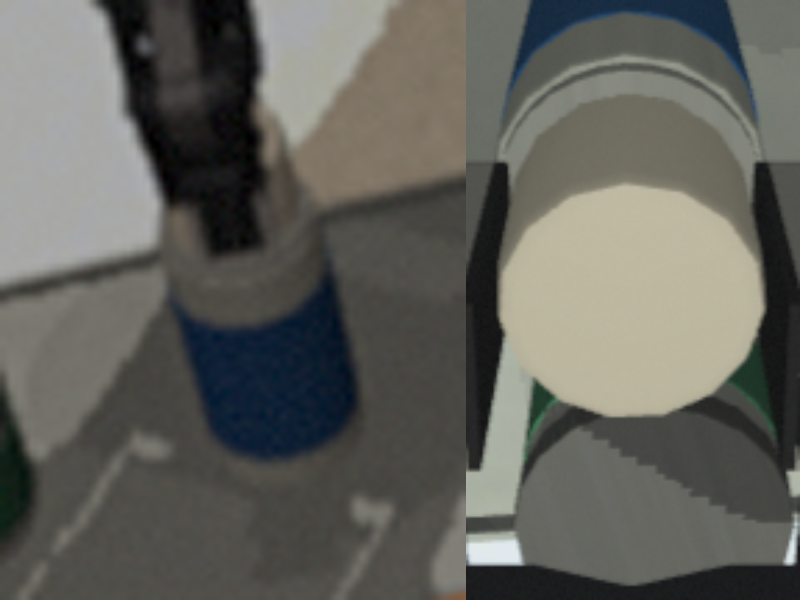

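Held upright, with 8.5 N pressing it onto the tray. I'll release, retreat upward, and check everything.

Emit:
apply_moves([
  [0,0,0,-0.1,0],
  [0,0,0,0,0],
  [4.2,0,0,0,0],
  [4.8,0,0,0,0],
  [5.5,0,0,0,0],
  [5.5,0,0,0,0],
  [5.5,0,0,-1,0],
  [5.5,0,0,-2,0],
  [5.5,0,0,-3,0],
  [5.5,0,0,-3,0],
  [5.5,0,0,-2,0],
  [5.5,0,0,0,0],
])

```text
time_s: 24.42
eef_pos: [555.8, -198.9, 233.4]
ee_rot: [0.004, 0.693, 0.721, 0.001]
force: [0.7, -0.9, 0.6]
grip_width: 0.644
```

Emit:
apply_moves([
  [5.5,0,-2,-1,0],
  [5.5,0,-3,-1,0],
  [5.5,0,-3,-1,0],
  [5.5,0,-3,-1,0],
  [5.5,0,-3,0,0],
  [5.5,0,-2,0,0],
  [5.5,0,0,0,0],
  [5.5,0,0,0,0],
])

```text
time_s: 25.08
eef_pos: [394.3, -204.5, 268.2]
ee_rot: [0.0, 0.694, 0.72, 0.0]
force: [0.8, -0.1, -0.0]
grip_width: 0.646
```

```bash
python3 - <<'E'
from h import *
s=ctrl.sense();print(s["eef_pos"],s["time_s"],s["force"])
for n in ["scene","top"]:
    im=ctrl.capture(n);cv2.imwrite(f"pics/{n}9.png",im[:,:,::-1])
a=cv2.imread("pics/scene0.png");b=cv2.imread("pics/scene9.png");
cv2.imwrite("pics/f.png",np.vstack([cv2.resize(a[180:350,120:460],(560,280)),cv2.resize(b[180:350,120:460],(560,280))]))
E
```

```text
[ 394.252 -204.532  268.205] 25.0833 [ 0.825 -0.12  -0.017]
```

View pics/f.png

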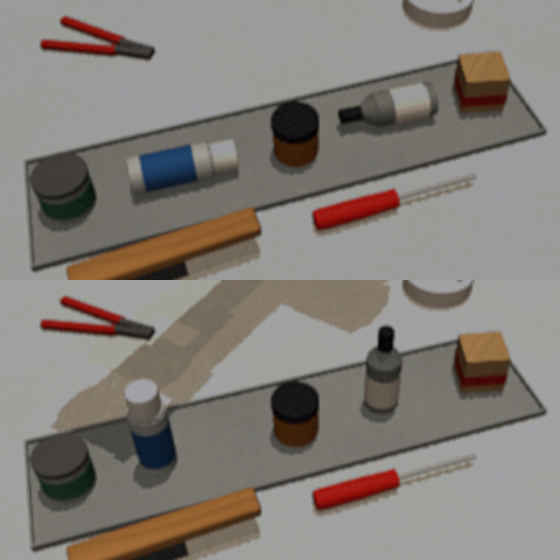

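View pics/top9.png

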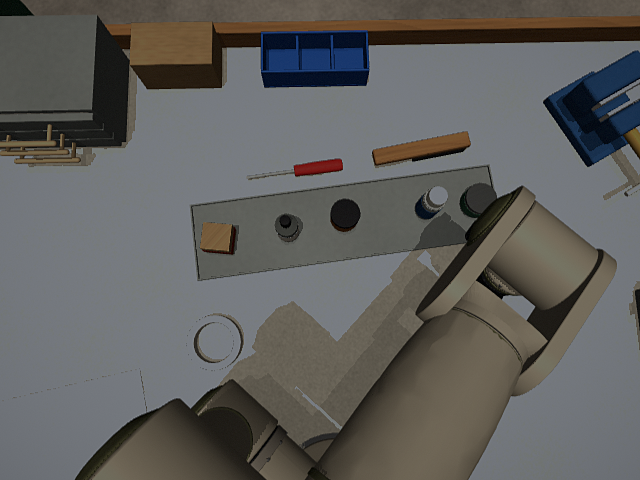

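```bash
python3 - <<'E'
from h import *
c=np.array([533.9,-38.2,0]);ly=np.array([-.113,.994,0]);lx=np.array([.994,.113,0])
for n,uv,z in [("top",(437,196),128),("scene",(206.5,236),128),("top",(286.5,221),128),("scene",(354,211),128)]:
    q=ray(n,uv,z);print(n,q,"lane x,y",(q-c)@lx,(q-c)@ly)
E
```

```text
top [ 554.301 -196.595  128.   ] lane x,y 2.3803847554036333 -159.7503641328852
scene [ 530.001 -195.51   128.   ] lane x,y -21.651353488132433 -155.92578925098118
top [514.372  78.794 128.   ] lane x,y -6.190968652533502 118.4985009626927
scene [518.809  81.191 128.   ] lane x,y -1.5095362016067484 120.3799791485344
```

```bash
python3 - <<'E'
from h import *
q=ray("scene",(206.8,244.5),128);print(q)
print(ctrl.finish_job())
E
```

```text
[ 551.465 -195.738  128.   ]
the job is handed in; nothing more can be done
None
```

Both items now stand upright on the tray, one in each gap, and I handed the job in at about 25 s of the 64 s allowed. The hand-in gave no verdict.

**How it was done:** The tool could not tilt, so I gripped each item lightly at its cap or spout end. Lifting it let it pivot between the pads.

- **Oil bottle:** A quick jerk finished the turn, but the bottle slipped out of the fingers. It dropped a short way (about 1–2 cm) and landed standing. I re-gripped it upright, lifted it about 8 mm, and lowered it until it rested on the tray (3.3 N) before letting go.
- **Spray can:** Gentle shakes brought it to about 70°, then I walked it upright with its base on the tray floor. Pressing force was up to about 12 N. I let go and it stood. I then gripped it again, upright on the tray (8.5 N), and released it a second time.

**Last checks from the images, in the tray's frame (x across the tray, y along it):**

| Item | x (mm) | y (mm) | Allowed |
|---|---|---|---|
| Oil bottle | −6 to −2 | +119 | x within ±35, y 50 to 210 |
| Spray can | about +2 | about −158 | x within ±35, y −210 to −50 |

- Both items look vertical, but I did not measure their final tilt.
- By eye, comparing the pictures before and after, the three containers, tape, screwdriver, pliers and brush are where they were. The arm is clear of everything.
- My first check of the can in the scene view disagreed by 24 mm. I had misread the pixel, and the corrected reading agrees with the top view to about 3 mm.

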